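# Lock the rack stop into the tube loader's slotted rail

### The arm

A 7-joint arm with a two-finger parallel gripper is mounted at the origin on the work surface. World frame = base frame: x ahead of the robot, y to its left, z up, the work surface at z = 0. Lengths are in m, angles in rad, forces in N, time in s.
With the tool pointing down it reaches from about 0.35 to 0.9 m from the base axis. Payload 19.9 kg.
Tool frame: the origin (TCP) lies on the centre line of the jaws, within the pads' length; the fingertips stand 8 mm ahead of it and the grasp point (between the pads) lies 11 mm behind it (bot.finger_overhang is the distance from the TCP to the fingertips, in m); z points along the fingers, y is the direction in which the jaws open and shut (so a half turn about z gives the same grasp; the last joint's range is limited). The gripper opens to 85 mm and grips with 20 to 120 N. Pads are 22 mm wide; open, the fingers measure 114 mm over their backs; the gripper's body (76 mm by 85 mm) begins 54 mm behind the grasp point. The pads swing forward as they close: fully open they stand 13 mm farther back than shut.
Start: joints at [1.252, 0.417, -0.01, 1.614, 0.005, 1.111, -0.053], TCP at [0.171, -0.601, 0.239] pointing down, gripper open.
Joint ranges: [-2.81, 2.81], [-0.39, 2.02], [-1.27, 1.25], [0.06, 2.57], [-1.19, 4.33], [0.19, 2], [-2.82, 2.82]. Speed limits (rad/s): [1.89, 1.89, 2.39, 2.39, 3.01, 3.01, 3.01].

### API

Orientations are given as [roll, pitch, yaw] about the fixed x, y, z axes, in that order (R = Rz(yaw) Ry(pitch) Rx(roll)).
In Python, from plant import bot, vision, ticket, search_frame, regions_of gives the robot as it stands.
- The arm moves only by the shell command python3 -m pendant 'ROWS' [FORCE]. ROWS is a JSON object of lists of equal length, an entry for each row: "linear": the shift along the tool's x, y, z in m, a list of three; "turn": the turn about the tool's z in rad; "claw": the opening, from -1 (shut) to 1 (fully open). A call has 1 to 8 rows; each row is the pose to reach, as a shift and turn from the pose commanded when the call began, along the tool's axes at that moment; what a row does not reach only later rows make up. A row lasts 1/8 s, in which the tool goes at most 62.5 mm and 10.7 degrees, less where a joint would pass 70% of its speed; a pose out of reach is approached as far as the arm can. A call with a gripper value outside its range is refused whole. The fingers move at their own pace and stop on an object; FORCE is the grip in N (left out, the last holds). Time passes only in rows, so rows that repeat a pose let the fingers close. It gives the time, the measured TCP pose, the force and the opening at its end, in the units of the state.
- bot.sense(): the state, without advancing time (a new reading comes with each control period).
- vision.read_camera(name): name is "scene" or "top"; returns a dict with "img" (420x560x3 uint8, red, green, blue), "fov_y" (degrees; the focal length in pixels is half the picture's height over the tangent of half this angle, whatever the lens; pixels are square), "cx", "cy" (the principal point, pixels), "view" (4x4, takes a point from world to camera coordinates). Camera axes: x right, y down, z forward; pixel columns grow to the right and rows downward; lengths in m; the calibration is good to about 2 mm. A picture is of the moment at which its call begins. There is no depth.
- ticket.finish_job(): hands the job in, once; it reports no verdict.
Trained networks look in a picture, given as the dict that the camera call returned (one of the last four; its "shot" number tells which), for a name from the list of things; names that differ only in an ending like _2 or _b are one class to them, and where a whole thing is asked for, a point or a joint stands for the part that bears it (a point fixed in the world has none). Each returns a list of dicts, best first, with "conf" (0 to 1); they miss things now and then, are a little off and sometimes report something else, mostly with a low value. They report only what shows in the picture. A call takes as long as a camera call. They do not tell look-alikes from the thing itself.
- search_frame(target, picture): "extent" ([centre column, centre row, width, height] in pixels, round what is visible of it).
- regions_of(target, picture): "pixels" (420x560 bool, what is visible of it) and "extent" ([centre column, centre row, width, height] in pixels, round what is visible of it).
The state is a dict: "clock": time; "joint_pos": joint angles; "dq": joint speeds; "joint_efforts": joint torques, N m; "eef_pos": TCP position; "eef_rot": TCP orientation; "force": force on the tool from outside, world axes, zero at the start; "ft_torque": the same for the moment, N m; "gripper_width": finger opening in m.
Only numpy, scipy, OpenCV 4.12 (cv2) and the standard library are available. Lean on these libraries where they do the work, as an engineer would, in place of code of your own. Each camera call takes 0.05 s, during which the arm holds its last target.

### The job

Take the orange-winged rack stop out of its blue parking block and, with a light touch, feel its steel head down into the slot of the loading rail at the green-marked stretch, where it keeps the tube rack from sliding off. Push it down against its spring, give it a quarter turn so that the head catches square across under both lips, and let go, leaving it upright and held by its own spring. Never force it against the rail (keep well below 40 N), and leave the tube rack and everything else where it is.

Things in the scene. Friction and masses are not known exactly. Their poses are not given: they have to be found in the camera images.
- stop_grip (a point): Rack stop: an upright hammer-head bolt, 76 mm tall, 0.16 kg. This point: centre of its orange winged grip, 60 mm above the underside of its steel head; z up the stud, x along the grip and the head. Grip 38 mm long (x), 12 mm thick (y), 32 mm tall, flat sides: pinch across its thickness. It starts standing in a shallow pocket of the parking block and lifts straight out.
- stop_foot (a point): Centre of the underside of the stop's head (axes as stop_grip). Head 34 mm long (x), 16 mm wide (y), 8 mm thick, flat underside without lead-in, corners cut so that it can turn either way inside the rail. A half turn gives the same stop.
- plate (a joint): How far the stop's sprung black plate (disc 40 mm across, 5 mm thick, round the stud) is pushed up towards the grip, m: 0 relaxed, 0.012 at most. Relaxed, its underside is 11 mm above the head's underside (3 mm above the head's top). The spring starts to give at 6 N, then 1.5 N per mm. Locked under the 5 mm lips it stays about 0.002.
- loader: Rack loader, fixed: white base plate 130 mm (x) by 360 mm (y) by 10 mm; origin at the centre of its underside, z up, y along the rail, tube rack at its +y end. On it is bolted an aluminium slotted rail, 240 mm long (y -0.17 to 0.07), 46 mm wide, 22 mm high; slot 19 mm wide, open upwards along its whole length, lips 5 mm thick with rounded edges, below them 40 mm wide and 13 mm deep inside.
- band (a point): Middle of the green stretch (60 mm long in y, two green strips on the base plate beside the rail), on the plate's middle line, at the height of the rail's top, 32 mm above the bench; axes as the loader. The rail was bolted on by eye: its slot's middle lies 4 to 13 mm to one side or the other of this line (loader x), and up to 0.02 rad skewed. The reading leaves that out: see it or find it by touch.
- rail_end (a point): Near (-y) end of the rail on the plate's middle line, at its top (axes as the loader, same unread sideways offset). Depths of the head's underside below the rail's top: 11 mm, the sprung plate meets the lips; 13 mm, the head has cleared the lips and can turn; 18 mm, it meets the rail's floor. Locked, it sits at 13 mm. The rail rests on rubber pads that give about 1 mm per 15 N up or down.
- park: The blue parking block, fixed: 62 x 44 mm, 12 mm high; origin at the centre of its underside. Its pocket floor is 5 mm above the bench.
- rack: White tube rack with purple-capped tubes, 100 x 68 mm, 88 mm tall, loose, standing on the +y end of the loader's base plate. Origin at the centre of its underside. Leave it.
- rack_spare: Spare white tube rack, 100 x 68 mm, 88 mm tall, three tubes, loose on the bench beyond the loader. Origin at the centre of its underside. Leave it.
- sanitiser: Clear bottle, 60 mm across, 150 mm tall. Origin at the centre of its underside. Leave it.
- cup: White specimen cup, 64 mm across, 60 mm tall. Origin at the centre of its underside. Leave it.
- scanner: Hand-held code scanner lying on the bench, 155 mm long, 35 mm high. Origin under its head. Leave it.
- pen: Red marker lying on the bench, 130 x 12 x 12 mm. Origin at the centre of its underside. Leave it.
Not all that is in view belongs to the job. Of the things that look like the part that bears stop_grip, the smallest one is meant.

How it is judged:
By the outcome, as a careful person would: the job done as asked, in the order asked, and still so for the second after the job is handed in, with the robot touching nothing.
It also fails if it takes over 72 s, if anything falls off the work surface, if the arm or the gripper's body presses on something with over 40 N, if the wrist force passes 120 N, or if a joint passes its speed limit or range.

## Working session

There is one attempt and no reset: what is moved stays moved. The work goes in short steps, Python scripts to look and compute and a shell command to move; the robot and the scene stay as the last step left them, time stands still between calls to the robot, and variables do not carry over. Pictures are saved under pics/ and viewed, and the job is handed in when it is done.

```bash
ls; mkdir -p pics; python3 - <<'E'
from plant import bot, vision, ticket, search_frame, regions_of
import cv2
s=bot.sense();print({k:s[k] for k in('clock','eef_pos','eef_rot','force','gripper_width')})
for n in('scene','top'):
    p=vision.read_camera(n);cv2.imwrite(f'pics/{n}0.png',cv2.cvtColor(p['img'],cv2.COLOR_RGB2BGR))
    print(n,p['fov_y'],p['cx'],p['cy'],p['view'])
    for t in('stop_grip','park','loader','rack','rack_spare'):
        print(t,[(r['conf'],[round(float(v)) for v in r['extent']]) for r in search_frame(t,p)][:4])
E
```

```text
pics
{'clock': 0.0, 'eef_pos': array([ 0.17129513, -0.60072615,  0.23865208]), 'eef_rot': array([-3.14036966e+00,  5.04229284e-05,  2.77737477e-01]), 'force': array([0.61274315, 0.27998376, 0.27893946]), 'gripper_width': 0.08552324534792623}
scene 55.14723371587127 275.88590823591136 208.05010030519082 [[-0.8839172   0.46762179  0.00450053  0.47257095]
 [ 0.29469919  0.56447291 -0.77105299 -0.13987812]
 [-0.36310161 -0.6802207  -0.63675508  1.22161146]
 [ 0.          0.          0.          1.        ]]
stop_grip [(0.82, [264, 135, 18, 35]), (0.73, [233, 152, 14, 25]), (0.57, [230, 131, 19, 35])]
park [(0.49, [233, 166, 23, 15])]
loader [(0.72, [310, 236, 88, 108])]
rack [(0.75, [324, 248, 55, 54]), (0.24, [231, 167, 28, 14])]
rack_spare [(0.96, [173, 215, 57, 52])]
top 50.402411132065765 280.5688466262806 212.53692134965195 [[-0.02385863 -0.99957025  0.01703156  0.078747  ]
 [-0.99166283  0.02150506 -0.12705264  0.58100994]
 [ 0.12663177 -0.01992087 -0.99174974  1.03664181]
 [ 0.          0.          0.          1.        ]]
stop_grip [(0.88, [465, 242, 36, 20]), (0.84, [430, 274, 28, 25]), (0.69, [419, 229, 28, 20])]
park [(0.62, [415, 229, 30, 31])]
loader [(0.73, [279, 248, 155, 82])]
rack [(0.69, [230, 240, 41, 50])]
rack_spare [(0.93, [337, 135, 36, 54]), (0.57, [278, 246, 155, 83])]
```

```bash
python3 - <<'E'
import cv2
a=cv2.imread('pics/scene0.png');cv2.imwrite('pics/scene0z.png',cv2.resize(a[90:310,150:400],None,fx=3,fy=3,interpolation=cv2.INTER_CUBIC)[:600])
a=cv2.imread('pics/top0.png');cv2.imwrite('pics/top0z.png',cv2.resize(a[180:310,180:500],None,fx=2.5,fy=2.5,interpolation=cv2.INTER_CUBIC))
cv2.imwrite('pics/top0y.png',cv2.resize(a[205:305,385:495],None,fx=6,fy=6,interpolation=cv2.INTER_CUBIC))
E
```

```text
(no output)
```

View pics/scene0.png

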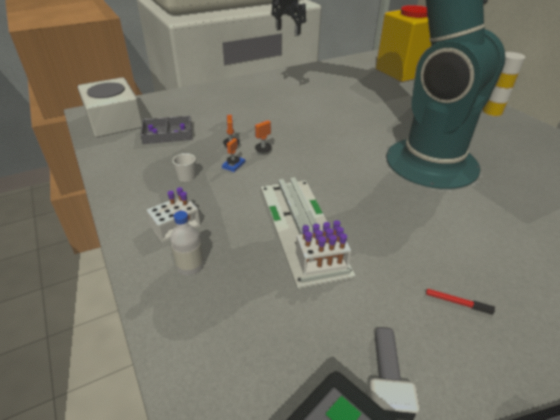

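View pics/top0.png

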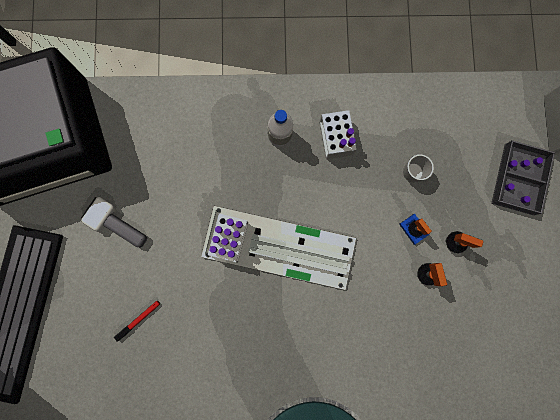

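```bash
ls pics
```

```text
scene0.png
scene0z.png
top0.png
top0y.png
top0z.png
```

View pics/top0z.png

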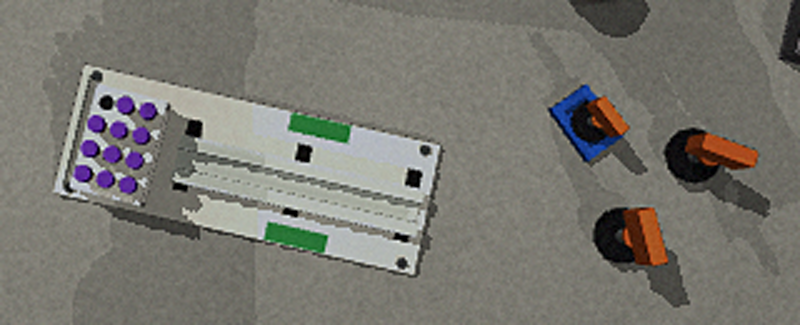

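View pics/top0y.png

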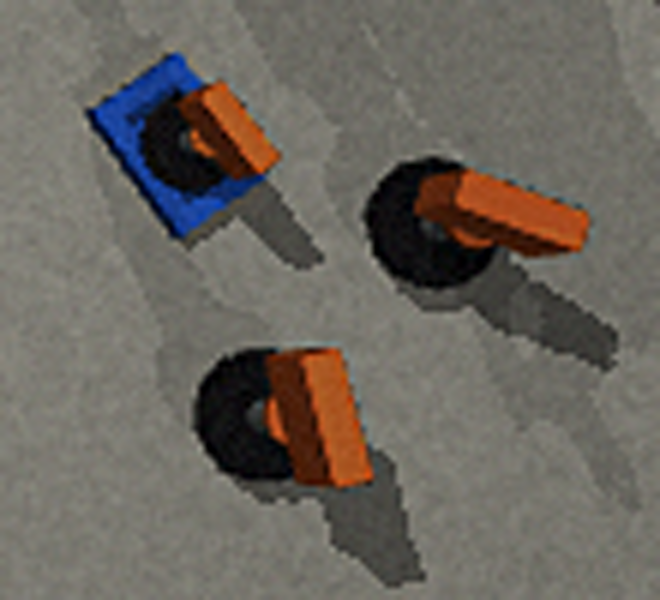

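View pics/scene0z.png

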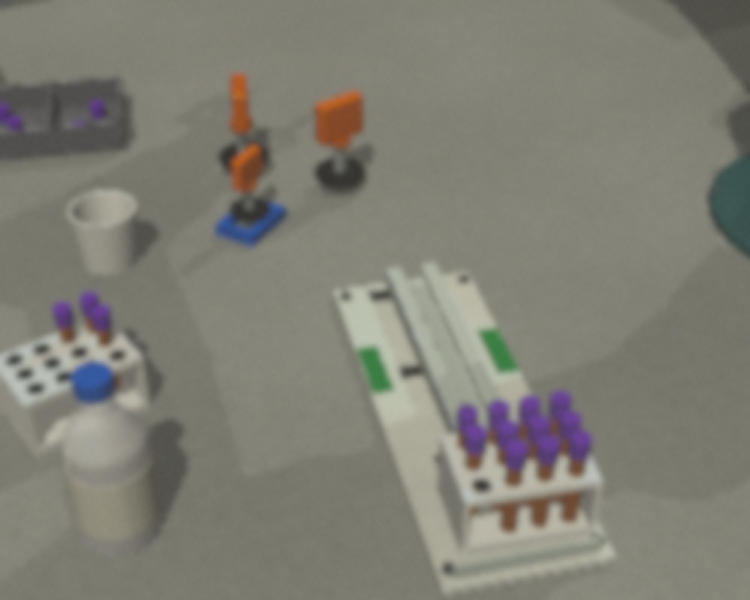

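```bash
cat > h.py <<'E'
import numpy as np,cv2
from plant import bot, vision, ticket, search_frame, regions_of
def K(p):
    return 210/np.tan(np.radians(p['fov_y']/2)),p['cx'],p['cy']
def back(p,uv,z):
    f,cx,cy=K(p);V=np.array(p['view']);R,t=V[:3,:3],V[:3,3]
    uv=np.atleast_2d(uv).astype(float)
    d=np.c_[(uv[:,0]-cx)/f,(uv[:,1]-cy)/f,np.ones(len(uv))]@R
    c=-R.T@t
    return c+d*((z-c[2])/d[:,2])[:,None]
def proj(p,X):
    f,cx,cy=K(p);V=np.array(p['view']);c=np.atleast_2d(X)@V[:3,:3].T+V[:3,3]
    return np.c_[cx+f*c[:,0]/c[:,2],cy+f*c[:,1]/c[:,2]]
def save(p,name,box=None,s=1):
    a=cv2.cvtColor(p['img'],cv2.COLOR_RGB2BGR)
    if box: a=a[box[1]:box[3],box[0]:box[2]]
    cv2.imwrite('pics/'+name,cv2.resize(a,None,fx=s,fy=s,interpolation=cv2.INTER_CUBIC))
E
python3 - <<'E'
from h import *
import pickle
T=vision.read_camera('top');S=vision.read_camera('scene')
pickle.dump((T,S),open('cal.pkl','wb'))
hsv=cv2.cvtColor(T['img'],cv2.COLOR_RGB2HSV)
def blobs(m,mn=20):
    n,l,st,ce=cv2.connectedComponentsWithStats(m.astype(np.uint8));return [(l==i) for i in range(1,n) if st[i,4]>mn]
H,Sa,Va=[hsv[...,i].astype(int) for i in range(3)]
for nm,m,z in(('green',(H>45)&(H<80)&(Sa>120),.0105),('blue',(H>100)&(H<125)&(Sa>150),.012),('or',(H<16)&(Sa>170)&(Va>165),.081)):
    for b in blobs(m):
        v,u=np.nonzero(b); 
        r=cv2.minAreaRect(np.c_[u,v].astype(np.float32));c=back(T,cv2.boxPoints(r),z)
        print(nm,len(u),back(T,[u.mean(),v.mean()],z)[0].round(4),'px',u.mean().round(1),v.mean().round(1),'rect c',c.mean(0).round(4),'sides',np.linalg.norm(c[1]-c[0]).round(4),np.linalg.norm(c[2]-c[1]).round(4),'ang',np.degrees(np.arctan2(*(c[1]-c[0])[[1,0]])).round(1))
save(T,'rail1.png',(200,200,360,300),5)
E
```

```text
green 207 [0.7886 0.6255 0.0105] px 54.1 136.8 rect c [0.7885 0.625  0.0105] sides 0.0371 0.0363 ang -71.5
green 174 [5.395e-01 2.000e-04 1.050e-02] px 307.4 230.8 rect c [5.395e-01 3.000e-04 1.050e-02] sides 0.0176 0.0591 ang -14.1
green 180 [0.4337 0.0265 0.0105] px 298.0 274.5 rect c [0.4337 0.0264 0.0105] sides 0.0177 0.0583 ang -14.6
blue 135 [0.8314 0.0596 0.012 ] px 280.4 116.2 rect c [0.8306 0.0593 0.012 ] sides 0.0279 0.0341 ang -91.0
blue 251 [ 0.5376 -0.2557  0.012 ] px 411.3 229.2 rect c [ 0.5378 -0.2616  0.012 ] sides 0.0455 0.0628 ang -57.5
or 69 [ 0.5391 -0.2649  0.081 ] px 424.4 225.7 rect c [ 0.539  -0.2649  0.081 ] sides 0.01 0.0359 ang -55.2
or 129 [ 0.5049 -0.3717  0.081 ] px 471.5 239.5 rect c [ 0.5049 -0.3718  0.081 ] sides 0.014 0.0493 ang -24.6
or 136 [ 0.4275 -0.2948  0.081 ] px 440.7 274.2 rect c [ 0.4276 -0.2948  0.081 ] sides 0.0141 0.0494 ang -77.6
or 124 [0.3539 0.3794 0.081 ] px 142.4 314.9 rect c [0.354  0.3792 0.081 ] sides 0.081 0.0074 ang -49.7
```

View pics/rail1.png

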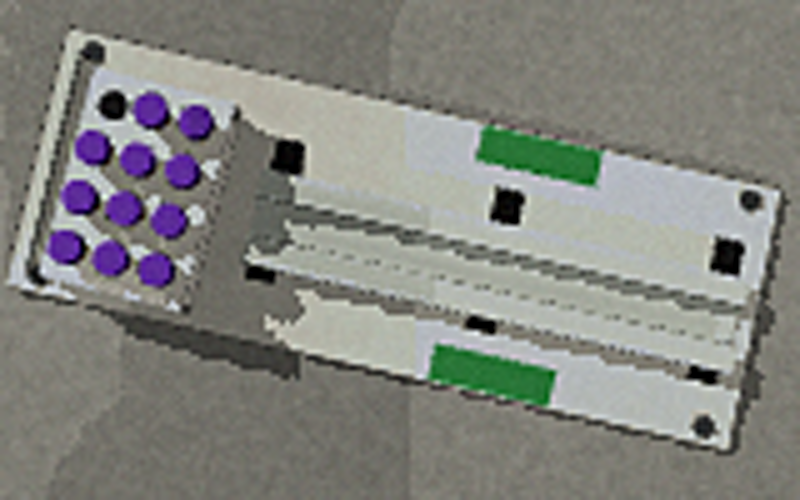

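```bash
python3 - <<'E'
from h import *
import pickle
T,S=pickle.load(open('cal.pkl','rb'))
for p in(T,S):
    V=np.array(p['view']);print(-V[:3,:3].T@V[:3,3])
b=np.array([.4866,.0134]);a=np.radians(-13.96);ex=np.array([np.cos(a),np.sin(a)]);ey=np.array([-np.sin(a),np.cos(a)])
# rectified: rows= loader x (-50..50mm, 5px/mm), cols = loader y (-100..40)
gx,gy=np.meshgrid(np.arange(-100,40,.2),np.arange(-60,60,.2))
ims=[]
for n,p in(('T',T),('S',S)):
    P=b+gy[...,None]/1000*ex+gx[...,None]/1000*ey
    X=np.c_[P.reshape(-1,2),np.full(P.size//2,.032)]
    uv=proj(p,X).reshape(gx.shape+(2,)).astype(np.float32)
    im=cv2.remap(cv2.cvtColor(p['img'],cv2.COLOR_RGB2BGR),uv[...,0],uv[...,1],cv2.INTER_CUBIC)
    prof=im[:,(gx[0]>-60)&(gx[0]<-5)].mean((1,2))
    print(n,[(int(gy[i,0]),int(prof[i])) for i in range(0,600,5)])
    for k in range(-50,60,10):
        cv2.putText(im,str(k),(0,int((k+60)*5)),0,.4,(0,0,255),1);cv2.line(im,(0,int((k+60)*5)),(10,int((k+60)*5)),(0,0,255),1)
    cv2.imwrite(f'pics/rect{n}.png',im)
E
```

```text
[0.44677297 0.08686931 1.10056691]
[0.90250464 0.68893833 0.66788704]
T [(-60, 135), (-58, 135), (-57, 135), (-56, 135), (-55, 135), (-54, 135), (-53, 135), (-52, 135), (-51, 135), (-50, 134), (-49, 133), (-48, 131), (-47, 129), (-46, 136), (-45, 154), (-44, 175), (-43, 188), (-42, 189), (-41, 186), (-40, 185), (-39, 186), (-38, 189), (-37, 189), (-36, 177), (-35, 152), (-34, 129), (-33, 119), (-32, 121), (-31, 120), (-30, 114), (-29, 118), (-28, 141), (-27, 171), (-26, 189), (-25, 189), (-24, 183), (-23, 180), (-22, 179), (-21, 180), (-20, 180), (-19, 181), (-18, 184), (-17, 184), (-16, 173), (-15, 156), (-14, 148), (-13, 156), (-12, 166), (-11, 168), (-10, 164), (-9, 162), (-8, 162), (-7, 163), (-6, 165), (-5, 170), (-4, 176), (-3, 177), (-2, 160), (-1, 132), (0, 113), (0, 110), (1, 108), (2, 101), (3, 108), (4, 140), (5, 178), (6, 193), (7, 188), (8, 180), (9, 179), (10, 180), (11, 180), (12, 180), (13, 181), (14, 183), (15, 184), (16, 183), (17, 181), (18, 178), (19, 178), (20, 178), (21, 178), (22, 179), (23, 179), (24, 179), (25, 179), (26, 179), (27, 179), (28, 179), (29, 179)
[... 993 characters left out ...]
, 157), (-3, 156), (-2, 156), (-1, 156), (0, 156), (0, 156), (1, 157), (2, 158), (3, 160), (4, 162), (5, 164), (6, 167), (7, 168), (8, 170), (9, 170), (10, 171), (11, 170), (12, 170), (13, 168), (14, 164), (15, 157), (16, 149), (17, 140), (18, 130), (19, 123), (20, 119), (21, 120), (22, 124), (23, 132), (24, 140), (25, 149), (26, 156), (27, 162), (28, 166), (29, 168), (30, 169), (31, 170), (32, 170), (33, 170), (34, 170), (35, 170), (36, 170), (37, 171), (38, 172), (39, 173), (40, 175), (41, 177), (42, 179), (43, 181), (44, 183), (45, 184), (46, 185), (47, 185), (48, 185), (49, 185), (50, 185), (51, 185), (52, 184), (53, 184), (54, 184), (55, 184), (56, 184), (57, 184), (58, 184), (59, 184)]
```

View pics/rectT.png

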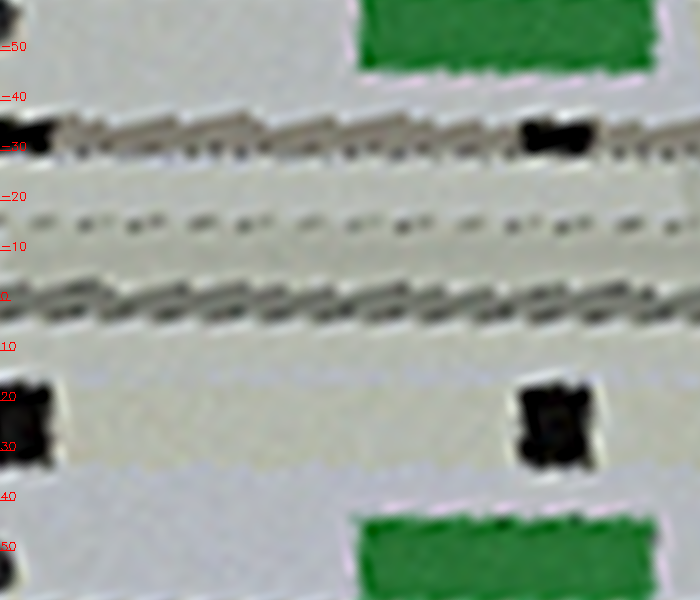

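View pics/rectS.png

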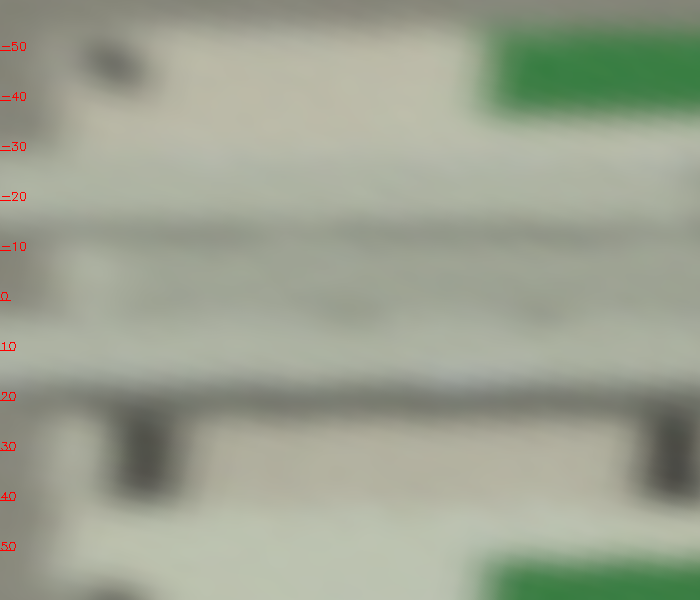

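```bash
python3 - <<'E'
from h import *
import pickle
T,S=pickle.load(open('cal.pkl','rb'))
b=np.array([.4866,.0134]);a=np.radians(-13.96);ex=np.array([np.cos(a),np.sin(a)]);ey=np.array([-np.sin(a),np.cos(a)])
gx,gy=np.meshgrid(np.arange(-110,60,.2),np.arange(-60,60,.2))
for n,p in(('T',T),('S',S)):
    P=b+gy[...,None]/1000*ex+gx[...,None]/1000*ey
    uv=proj(p,np.c_[P.reshape(-1,2),np.full(P.size//2,.032)]).reshape(gx.shape+(2,)).astype(np.float32)
    im=cv2.remap(p['img'],uv[...,0],uv[...,1],cv2.INTER_LINEAR).mean(2)
    im=cv2.GaussianBlur(im,(0,0),6)
    for nm,lo,hi,sg in((('nearout',-32,-25,1),('nearslot',-18,-12,-1),('farslot',1,8,1)) if n=='T' else (('nearslot',-20,-11,-1),('farout',13,20,-1))):
        m=(gy[:,0]>=lo)&(gy[:,0]<=hi);ys=[];xs=[]
        for y0 in range(-85,30,5):
            c=(gx[0]>=y0-4)&(gx[0]<y0+4);pr=im[:,c].mean(1);g=np.gradient(pr)*sg
            xs.append(gy[m,0][np.argmax(g[m])]);ys.append(y0)
        q=np.polyfit(ys,xs,1);print(n,nm,'at 0:',q[1].round(2),'slope',q[0].round(4),np.round(xs,1))
E
```

```text
T nearout at 0: -28.69 slope 0.0009 [-28.8 -28.8 -28.8 -28.8 -29.  -28.8 -28.8 -28.6 -28.8 -28.4 -28.8 -28.6
 -28.6 -28.4 -28.8 -28.6 -28.6 -28.4 -29.  -29.2 -28.8 -28.8 -28.4]
T nearslot at 0: -16.57 slope 0.0039 [-16.6 -17.  -16.6 -17.  -17.  -17.  -16.8 -16.6 -17.  -16.6 -16.8 -16.6
 -16.8 -16.4 -16.8 -16.6 -16.8 -16.4 -16.6 -16.2 -16.4 -16.6 -16.6]
T farslot at 0: 4.26 slope 0.0039 [3.8 4.  3.8 4.  4.2 4.  4.2 3.8 4.2 4.  4.4 4.  4.4 4.  4.4 4.2 4.4 4.2
 4.2 4.4 4.2 4.4 4.2]
S nearslot at 0: -16.56 slope 0.0049 [-17.  -17.2 -17.  -17.  -16.6 -16.4 -16.6 -16.6 -17.  -16.8 -16.8 -17.
 -16.6 -16.4 -16.8 -16.8 -16.8 -17.  -16.8 -16.2 -16.  -16.2 -16.6]
S farout at 0: 16.71 slope 0.0 [16.2 16.6 17.2 17.6 17.2 16.6 16.2 16.4 16.6 16.8 16.6 16.4 16.2 16.4
 16.8 17.  17.  16.8 16.6 16.6 16.6 16.8 17. ]
```

```bash
cat >> h.py <<'E'
def box(c,yaw,l,w,z0,z1):
    R=np.array([[np.cos(yaw),-np.sin(yaw)],[np.sin(yaw),np.cos(yaw)]])
    q=np.array([[a*l/2,b*w/2] for a in(-1,1) for b in(-1,1)])@R.T+c
    return np.r_[np.c_[q,np.full(4,z0)],np.c_[q,np.full(4,z1)]]
def sil(p,X,k=8):
    uv=proj(p,X);h=cv2.convexHull(uv.astype(np.float32));m=np.zeros((420*1,560*1),np.uint8)
    cv2.fillConvexPoly(m,np.round((h)*2**8).astype(np.int32),255,cv2.LINE_AA,8);return m/255.
E
python3 - <<'E'
from h import *
import pickle
from scipy.optimize import minimize
T,S=pickle.load(open('cal.pkl','rb'))
M=[]
for p,bx in((T,(405,210,436,243)),(S,(222,138,246,166))):
    hsv=cv2.cvtColor(p['img'],cv2.COLOR_RGB2HSV).astype(int);m=((hsv[...,0]<18)|(hsv[...,0]>172))&(hsv[...,1]>130)
    z=np.zeros_like(m);z[bx[1]:bx[3],bx[0]:bx[2]]=1;M.append((m&z).astype(float));print(M[-1].sum())
def cost(v,Ms=M,ps=(T,S)):
    return sum(((sil(p,box(v[:2],v[2],.038,.012,.049,.081))-m)**2).sum()/m.sum() for p,m in zip(ps,Ms))
for Ms,ps in((M,(T,S)),(M[:1],(T,)),(M[1:],(S,))):
  best=min((minimize(cost,[.538,-.263,np.radians(a)],args=(Ms,ps),method='Nelder-Mead',options=dict(initial_simplex=np.array([[.538,-.263,0],[.543,-.263,0],[.538,-.258,0],[.538,-.263,.2]])+[0,0,np.radians(a)])) for a in(25,35,45)),key=lambda r:r.fun)
  print(best.x[:2],np.degrees(best.x[2]),best.fun)
E
```

```text
169.0
117.0
[ 0.5389058  -0.26525839] 44.2440054790803 0.4510428978284537
[ 0.53820404 -0.26445875] 35.65052720146594 0.1924551549358576
[ 0.53792706 -0.26890914] 48.697194840754946 0.19040145637608152
```

```bash
python3 -m pendant '{"linear":[[0.055,-0.028,0],[0.11,-0.055,0],[0.166,-0.083,0],[0.222,-0.111,0],[0.278,-0.139,0.01],[0.334,-0.166,0.03],[0.39,-0.194,0.05],[0.445,-0.222,0.06]],"turn":[0,-0.1,-0.2,-0.351,-0.351,-0.351,-0.351,-0.351],"claw":[0.2,0.2,0.2,0.2,0.2,0.2,0.2,0.2]}' 60; cat >> h.py <<'E'
def delta(xy,z,yaw):
    s=bot.sense();e=s['eef_pos'];y=s['eef_rot'][2]
    d=np.array([xy[0]-e[0],xy[1]-e[1]]);tx=np.array([np.cos(y),np.sin(y)]);ty=np.array([np.sin(y),-np.cos(y)])
    dy=(yaw-y+np.pi)%(2*np.pi)-np.pi
    print('t',round(float(s['clock']),2),'pos',e.round(4),'rot',s['eef_rot'].round(4),'F',s['force'].round(2),'w',round(float(s['gripper_width']),4));print('linear',(d@tx).round(4),(d@ty).round(4),round(e[2]-z,4),'turn',round(-dy,4),'j',s['joint_pos'].round(2))
E
python3 -c "
from h import *
delta([.5385,-.265],.056,.628)"
```

```text
clock: 1.7
eef_pos: [0.5343, -0.269, 0.1798]
eef_rot: [-3.141, 0.0, 0.628]
force: [0.1, -1.4, 0.1]
gripper_width: 0.0511
t 1.7 pos [ 0.5343 -0.269   0.1798] rot [-3.1412e+00  4.0000e-04  6.2820e-01] F [ 0.13 -1.39  0.11] w 0.0511
linear 0.0058 -0.0007 0.1238 turn 0.0002 j [ 0.62  0.44 -0.26  1.73  0.13  0.98 -0.64]
```

```bash
python3 -m pendant '{"linear":[[0.001,0,0.0],[0.001,0,0.02],[0.001,0,0.04]],"turn":[0,0,0],"claw":[0.2,0.2,0.2]}' 60; 
python3 -c "
from h import *
delta([.5385,-.265],.056,.628)
S=vision.read_camera('scene');save(S,'s1.png',(180,60,300,180),5)"
```

```text
clock: 2.08
eef_pos: [0.5339, -0.2702, 0.1402]
eef_rot: [3.141, 0.0, 0.628]
force: [-1.4, -1.0, -0.6]
gripper_width: 0.051
t 2.08 pos [ 0.5339 -0.2702  0.1402] rot [3.141e+00 1.000e-04 6.283e-01] F [-1.37 -0.95 -0.6 ] w 0.051
linear 0.0068 -0.0016 0.0842 turn 0.0003 j [ 0.61  0.49 -0.25  1.76  0.15  0.91 -0.65]
```

View pics/s1.png

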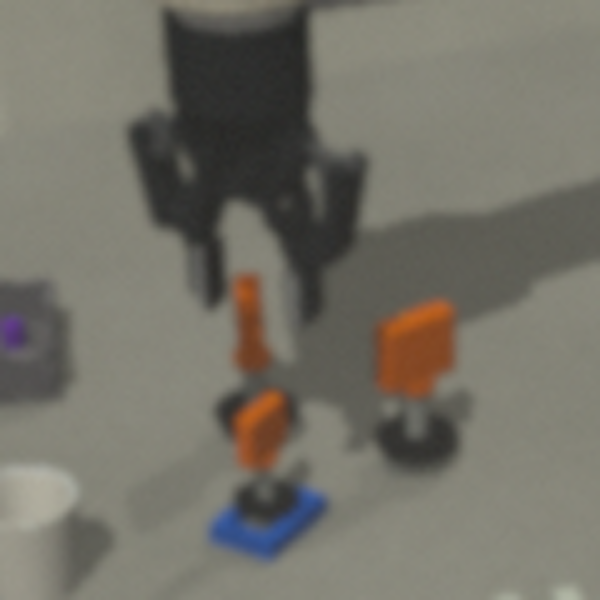

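```bash
python3 -m pendant '{"linear":[[0.006,-0.001,0.0],[0.006,-0.001,0.0],[0.006,-0.001,0.0],[0.006,-0.001,0.0]],"turn":[0,0,0,0],"claw":[0.2,0.2,0.2,0.2]}' 60; 
python3 -c "
from h import *
delta([.5385,-.265],.056,.628)"
```

```text
clock: 2.62
eef_pos: [0.5385, -0.2655, 0.1409]
eef_rot: [3.141, -0.0, 0.629]
force: [-0.3, 0.4, 0.2]
gripper_width: 0.0512
t 2.62 pos [ 0.5385 -0.2655  0.1409] rot [ 3.1412e+00 -2.0000e-04  6.2860e-01] F [-0.26  0.45  0.19] w 0.0512
linear 0.0003 -0.0004 0.0849 turn 0.0006 j [ 0.6   0.49 -0.25  1.76  0.15  0.91 -0.66]
```

```bash
python3 -m pendant '{"linear":[[0,0,0.025],[0,0,0.05],[0,0,0.07],[0,0,0.084],[0,0,0.084],[0,0,0.084]],"turn":[0,0,0,0,0,0],"claw":[0.2,0.2,0.2,0.2,0.2,0.2]}' 60; 
python3 -c "
from h import *
delta([.5385,-.265],.056,.628)
S=vision.read_camera('scene');save(S,'s2.png',(180,60,300,180),5)"
```

```text
clock: 3.38
eef_pos: [0.5388, -0.2655, 0.0572]
eef_rot: [3.141, -0.0, 0.629]
force: [-0.8, -0.5, 0.3]
gripper_width: 0.0512
t 3.38 pos [ 0.5388 -0.2655  0.0572] rot [ 3.1408e+00 -5.0000e-04  6.2880e-01] F [-0.79 -0.52  0.33] w 0.0512
linear 0.0 -0.0006 0.0012 turn 0.0008 j [ 0.58  0.61 -0.23  1.8   0.19  0.76 -0.69]
```

View pics/s2.png

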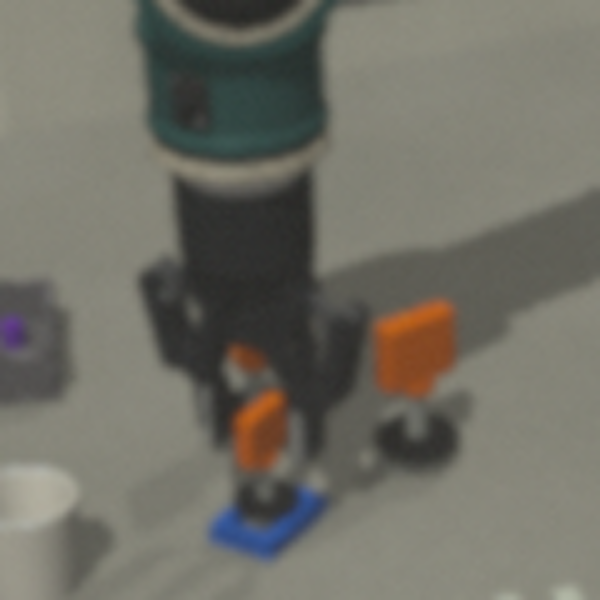

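```bash
python3 -m pendant '{"linear":[[0,0,0],[0,0,0],[0,0,0],[0,0,0],[0,0,0],[0,0,0]],"turn":[0,0,0,0,0,0],"claw":[-0.4,-0.6,-1,-1,-1,-1]}' 50; 
python3 -c "
from h import *
print(bot.sense()['ft_torque'])
delta([.5385,-.265],.056,.628)
S=vision.read_camera('scene');save(S,'s3.png',(180,60,300,180),5)"
```

```text
clock: 4.18
eef_pos: [0.539, -0.2656, 0.0576]
eef_rot: [3.14, -0.001, 0.629]
force: [-2.3, 0.6, 14.2]
gripper_width: 0.0112
[0.17655108 0.56714549 0.0694923 ]
t 4.17 pos [ 0.539  -0.2656  0.0576] rot [ 3.1402e+00 -6.0000e-04  6.2880e-01] F [-2.34  0.58 14.2 ] w 0.0112
linear -0.0 -0.0008 0.0016 turn 0.0008 j [ 0.58  0.61 -0.23  1.8   0.19  0.76 -0.69]
```

View pics/s3.png

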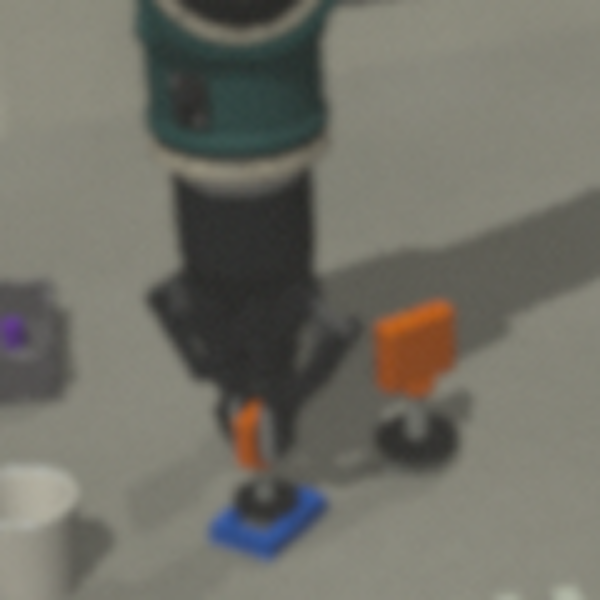

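```bash
python3 -m pendant '{"linear":[[0,0,-0.005],[0,0,-0.015],[0,0,-0.03],[0,0,-0.05],[0,0,-0.075],[0,0,-0.1],[0,0,-0.1],[0,0,-0.1]],"turn":[0,0,0,0,0,0,0,0],"claw":[-1,-1,-1,-1,-1,-1,-1,-1]}' 50; 
python3 -c "
from h import *
print(bot.sense()['ft_torque'])
S=vision.read_camera('scene');save(S,'s4.png',(160,40,320,180),5)
T=vision.read_camera('top');save(T,'t4.png',(360,160,500,280),5)
delta([.4812,.0148],.158,np.radians(75.9))"
```

```text
clock: 5.22
eef_pos: [0.5381, -0.2653, 0.1565]
eef_rot: [-3.141, 0.0, 0.629]
force: [-0.4, 0.6, -2.2]
gripper_width: 0.0114
[-0.01869628 -0.01333992 -0.00361683]
t 5.33 pos [ 0.538  -0.2652  0.1558] rot [-3.1405e+00  6.0000e-04  6.2880e-01] F [ 0.36  0.57 -2.72] w 0.0114
linear 0.1187 -0.2598 -0.0022 turn -0.6959 j [ 0.61  0.48 -0.26  1.75  0.15  0.94 -0.65]
```

View pics/s4.png

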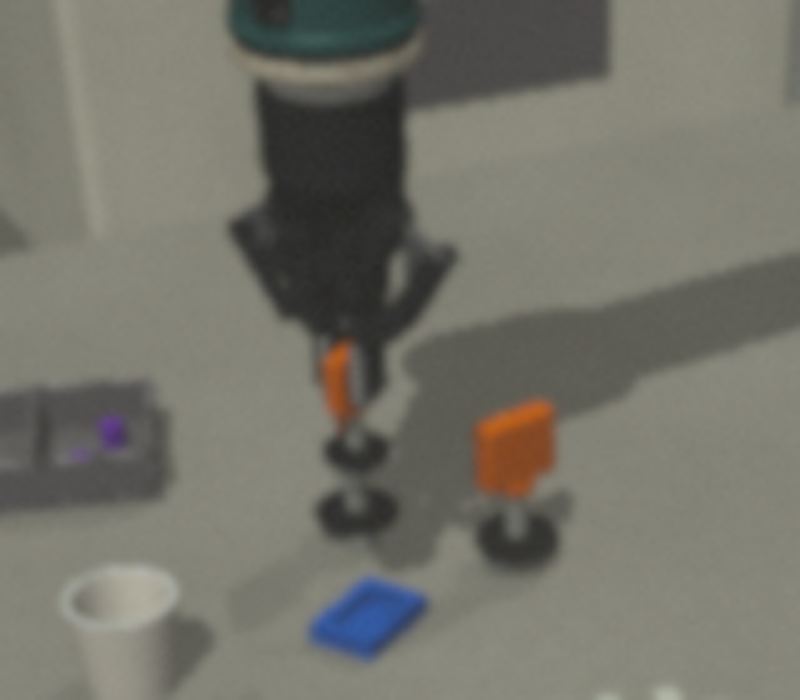

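View pics/t4.png

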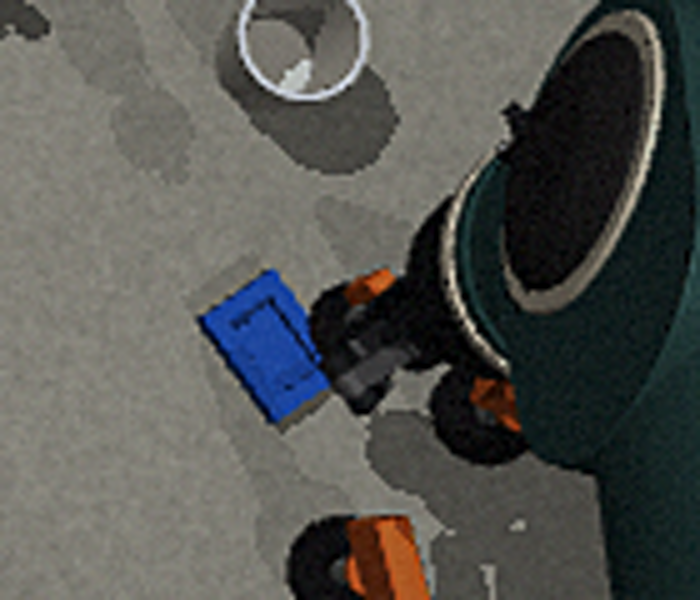

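```bash
python3 - <<'E'
from h import *
T=vision.read_camera('top')
hsv=cv2.cvtColor(T['img'],cv2.COLOR_RGB2HSV).astype(int);m=(hsv[...,0]>100)&(hsv[...,0]<125)&(hsv[...,1]>150)
m[:, :390]=0
v,u=np.nonzero(m);r=cv2.minAreaRect(np.c_[u,v].astype(np.float32));c=back(T,cv2.boxPoints(r),.011);print(c.round(4),c.mean(0))
E
python3 -m pendant '{"linear":[[0.014,-0.03,0],[0.028,-0.065,0],[0.045,-0.1,0],[0.063,-0.135,0],[0.08,-0.175,0],[0.098,-0.215,0],[0.113,-0.245,0],[0.119,-0.26,0]],"turn":[-0.05,-0.15,-0.25,-0.35,-0.45,-0.55,-0.65,-0.696],"claw":[-1,-1,-1,-1,-1,-1,-1,-1]}' 50; 
python3 -m pendant '{"linear":[[0,0,0.02],[0,0,0.02],[0,0,0.02]],"turn":[0,0,0],"claw":[-1,-1,-1]}' 50
python3 -c "
from h import *
S=vision.read_camera('scene');save(S,'s5.png',(220,80,360,200),5)
T=vision.read_camera('top');save(T,'t5.png',(240,180,400,300),5)
delta([.4812,.0148],.088,np.radians(75.9))"
```

```text
[[ 0.5682 -0.195   0.011 ]
 [ 0.7629 -0.5645  0.011 ]
 [ 0.2657 -0.7903  0.011 ]
 [ 0.094  -0.4333  0.011 ]] [ 0.42269971 -0.49577441  0.011     ]
clock: 6.38
eef_pos: [0.4815, 0.0169, 0.1565]
eef_rot: [-3.141, -0.0, 1.33]
force: [0.8, 0.6, -1.1]
gripper_width: 0.0114
clock: 6.75
eef_pos: [0.482, 0.0146, 0.1369]
eef_rot: [-3.142, -0.0, 1.324]
force: [0.2, 0.3, -2.2]
gripper_width: 0.011
t 6.85 pos [0.4821 0.0146 0.137 ] rot [ 3.1410e+00 -1.0000e-04  1.3242e+00] F [ 0.1  -0.08 -2.14] w 0.0116
linear -0.0001 -0.0009 0.049 turn -0.0005 j [ 0.34  0.34 -0.51  2.04  0.23  0.81 -0.55]
```

View pics/s5.png

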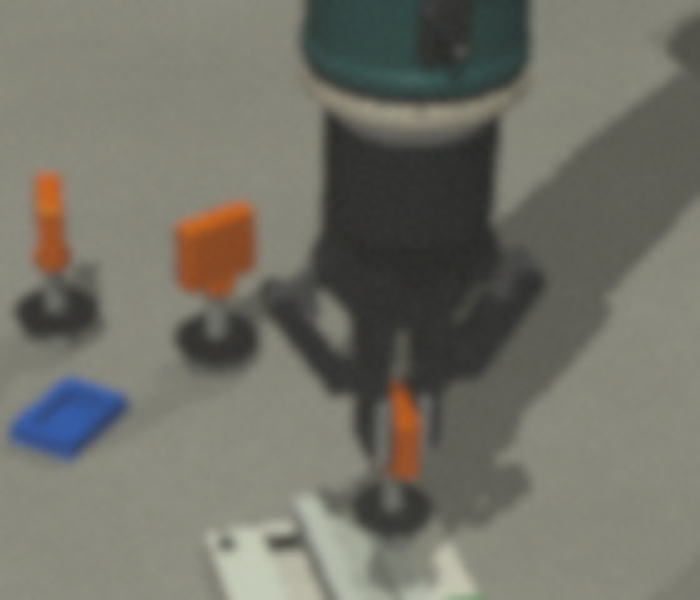

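View pics/t5.png

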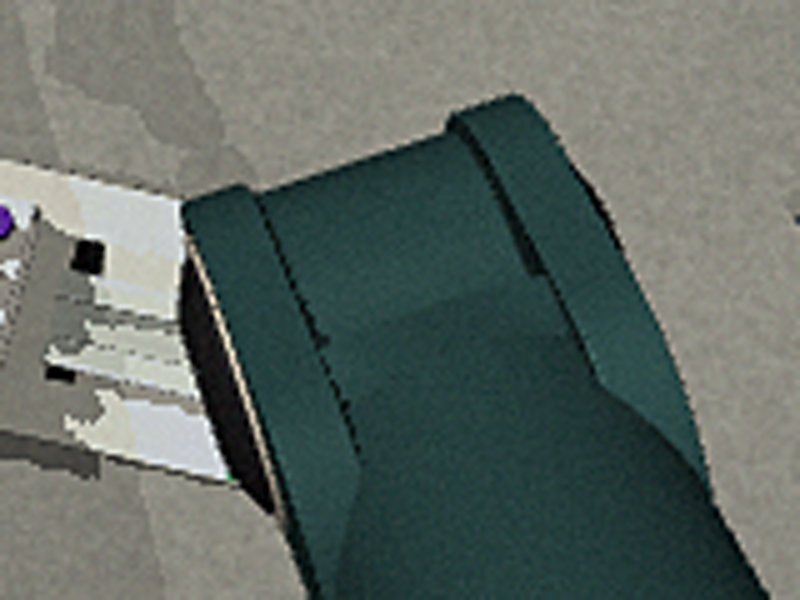

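```bash
python3 -m pendant '{"linear":[[0,-0.001,0.015],[0,-0.001,0.03],[0,-0.001,0.04],[0,-0.001,0.047],[0,-0.001,0.047],[0,-0.001,0.047]],"turn":[0,0,0,0,0,0],"claw":[-1,-1,-1,-1,-1,-1]}' 50
python3 -c "
from h import *
S=vision.read_camera('scene');save(S,'s6.png',(230,120,350,240),5)
delta([.4812,.0148],.0846,np.radians(75.9))"
```

```text
clock: 7.6
eef_pos: [0.4809, 0.0153, 0.0898]
eef_rot: [3.141, -0.0, 1.325]
force: [0.2, 0.1, -1.9]
gripper_width: 0.0114
t 7.65 pos [0.481  0.0152 0.0899] rot [ 3.1411e+00 -1.0000e-04  1.3248e+00] F [ 0.41  0.38 -0.77] w 0.0115
linear -0.0004 0.0003 0.0053 turn 0.0001 j [ 0.31  0.42 -0.48  2.07  0.29  0.71 -0.6 ]
```

View pics/s6.png

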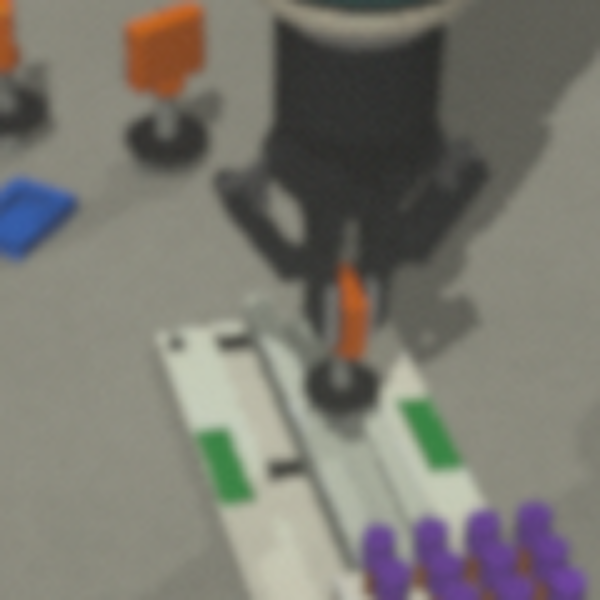

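```bash
python3 -c "
from h import *
import pickle
T,S=pickle.load(open('cal.pkl','rb'))
print(proj(S,[[.481,.0152,.037+.011+.005],[.481,.0152,.037+.06],[.4866,.0134,.0105],[.5395,.0002,.0105],[.4337,.0265,.0105]]))
"
```

```text
[[297.84149453 195.85447606]
 [298.55418352 181.50880038]
 [294.94349923 209.21863382]
 [274.24338597 212.44253346]
 [315.21549098 206.03648378]]
```

```bash
python3 -m pendant '{"linear":[[0,0,0.002],[0,0,0.003],[0,0,0.004],[0,0,0.005],[0,0,0.006],[0,0,0.006]],"turn":[0,0,0,0,0,0],"claw":[-1,-1,-1,-1,-1,-1]}' 50
```

```text
clock: 8.4
eef_pos: [0.4807, 0.0152, 0.0835]
eef_rot: [-3.141, -0.0, 1.325]
force: [-0.0, -0.2, -2.4]
gripper_width: 0.0115
```

```bash
python3 -m pendant '{"linear":[[0,0,0.001],[0,0,0.002],[0,0,0.002]],"turn":[0,0,0],"claw":[-1,-1,-1]}' 50;python3 -m pendant '{"linear":[[0,0,0.001],[0,0,0.001]],"turn":[0,0],"claw":[-1,-1]}' 50;
```

```text
clock: 8.78
eef_pos: [0.4807, 0.0152, 0.0814]
eef_rot: [-3.141, -0.0, 1.325]
force: [-0.1, -0.7, -2.6]
gripper_width: 0.011
clock: 9.02
eef_pos: [0.4807, 0.0152, 0.0805]
eef_rot: [-3.141, -0.0, 1.325]
force: [0.3, -0.1, -1.1]
gripper_width: 0.0113
```

```bash
python3 -m pendant '{"linear":[[0,0,0.001],[0,0,0.002],[0,0,0.003],[0,0,0.004],[0,0,0.004]],"turn":[0,0,0,0,0],"claw":[-1,-1,-1,-1,-1]}' 50;python3 -m pendant '{"linear":[[0,0,0.001],[0,0,0.002],[0,0,0.002]],"turn":[0,0,0],"claw":[-1,-1,-1]}' 50;
```

```text
clock: 9.65
eef_pos: [0.4807, 0.0152, 0.0764]
eef_rot: [-3.141, -0.0, 1.325]
force: [1.0, -0.4, -0.7]
gripper_width: 0.0113
clock: 10.02
eef_pos: [0.4807, 0.0152, 0.0744]
eef_rot: [-3.141, -0.0, 1.325]
force: [0.6, 0.8, -1.0]
gripper_width: 0.011
```

```bash
python3 -m pendant '{"linear":[[0,0,0.001],[0,0,0.001]],"turn":[0,0],"claw":[-1,-1]}' 50;python3 -m pendant '{"linear":[[0,0,0.001],[0,0,0.001]],"turn":[0,0],"claw":[-1,-1]}' 50;python3 -m pendant '{"linear":[[0,0,0.001],[0,0,0.001]],"turn":[0,0],"claw":[-1,-1]}' 50
```

```text
clock: 10.28
eef_pos: [0.4808, 0.0152, 0.0736]
eef_rot: [3.142, -0.0, 1.325]
force: [-0.6, -0.3, 3.4]
gripper_width: 0.0115
clock: 10.52
eef_pos: [0.4808, 0.0152, 0.0726]
eef_rot: [3.141, 0.0, 1.325]
force: [-1.5, 0.7, 5.6]
gripper_width: 0.0113
clock: 10.78
eef_pos: [0.4809, 0.0152, 0.0717]
eef_rot: [3.141, 0.0, 1.325]
force: [-2.5, -0.3, 7.5]
gripper_width: 0.0112
```

```bash
python3 -m pendant '{"linear":[[0,0,0.001],[0,0,0.001]],"turn":[0,0],"claw":[-1,-1]}' 50;python3 -m pendant '{"linear":[[0,0,0.001],[0,0,0.0015],[0,0,0.0015]],"turn":[0,0,0],"claw":[-1,-1,-1]}' 50
python3 -c "
from h import *
print(bot.sense()['ft_torque'])
delta([.4812,.0148],.0846,np.radians(-14.1))"
```

```text
clock: 11.02
eef_pos: [0.4808, 0.0152, 0.0707]
eef_rot: [3.141, 0.0, 1.325]
force: [-3.3, -1.0, 7.8]
gripper_width: 0.0114
clock: 11.4
eef_pos: [0.4809, 0.0151, 0.0693]
eef_rot: [3.141, 0.0, 1.325]
force: [-3.8, -0.4, 10.7]
gripper_width: 0.0111
[-0.10072402  0.78380628  0.06151189]
t 11.4 pos [0.4809 0.0151 0.0693] rot [3.1413e+00 1.0000e-04 1.3248e+00] F [-3.76 -0.38 10.66] w 0.0111
linear -0.0003 0.0004 -0.0153 turn 1.5709 j [ 0.29  0.45 -0.46  2.08  0.32  0.67 -0.63]
```

```bash
python3 - <<'E'
from h import *
T=vision.read_camera('top')
hsv=cv2.cvtColor(T['img'],cv2.COLOR_RGB2HSV).astype(int);m=(hsv[...,0]>100)&(hsv[...,0]<125)&(hsv[...,1]>150)
z=np.zeros_like(m);z[205:255,390:440]=1;m&=z
v,u=np.nonzero(m);r=cv2.minAreaRect(np.c_[u,v].astype(np.float32));c=back(T,cv2.boxPoints(r),.011);print(len(u),c.round(4),c.mean(0),back(T,[u.mean(),v.mean()],.010))
d=c.mean(0)[:2]-[.539,-.2656];y=.6288;print(d@[np.cos(y),np.sin(y)],d@[np.sin(y),-np.cos(y)])
E
python3 -m pendant '{"linear":[[0,0,0],[0,0,0],[0,0,0]],"turn":[0.1,0.2,0.2],"claw":[-1,-1,-1]}' 50
```

```text
473 [[ 0.5519 -0.2264  0.011 ]
 [ 0.5774 -0.2649  0.011 ]
 [ 0.5243 -0.2989  0.011 ]
 [ 0.4991 -0.2605  0.011 ]] [ 0.53819621 -0.26267809  0.011     ] [[ 0.53839868 -0.26294346  0.01      ]]
0.001068539571798828 -0.002835820581670915
clock: 11.82
eef_pos: [0.4812, 0.0154, 0.0695]
eef_rot: [3.141, -0.0, 1.123]
force: [-2.3, 0.4, 10.2]
gripper_width: 0.0116
```

```bash
python3 -m pendant '{"linear":[[0,0,0],[0,0,0],[0,0,0],[0,0,0],[0,0,0]],"turn":[0.12,0.24,0.36,0.48,0.48],"claw":[-1,-1,-1,-1,-1]}' 50
python3 -c "
from h import *
print(bot.sense()['ft_torque'])"
```

```text
clock: 12.45
eef_pos: [0.4815, 0.0156, 0.0696]
eef_rot: [3.141, -0.002, 0.643]
force: [-1.2, 1.1, 9.5]
gripper_width: 0.0111
[ 0.32971333 -0.04330833 -0.02151587]
```

```bash
python3 -m pendant '{"linear":[[0,0,0],[0,0,0],[0,0,0],[0,0,0],[0,0,0]],"turn":[0.12,0.24,0.36,0.48,0.48],"claw":[-1,-1,-1,-1,-1]}' 50
python3 -m pendant '{"linear":[[0,0,0],[0,0,0],[0,0,0],[0,0,0],[0,0,0]],"turn":[0.1,0.2,0.3,0.409,0.409],"claw":[-1,-1,-1,-1,-1]}' 50
python3 -c "
from h import *
print(bot.sense()['ft_torque'])
delta([.4812,.0148],.0846,np.radians(-14.1))
S=vision.read_camera('scene');save(S,'s7.png',(230,120,350,240),5)"
```

```text
clock: 13.08
eef_pos: [0.4818, 0.0158, 0.0697]
eef_rot: [-3.142, -0.002, 0.164]
force: [0.6, 1.7, 9.7]
gripper_width: 0.0112
clock: 13.7
eef_pos: [0.4818, 0.0157, 0.0697]
eef_rot: [-3.141, -0.002, -0.245]
force: [0.8, 1.3, 10.7]
gripper_width: 0.0117
[ 0.37066178 -0.3200483  -0.01100751]
t 13.7 pos [0.4818 0.0157 0.0697] rot [-3.1406e+00 -2.2000e-03 -2.4540e-01] F [ 0.8   1.26 10.69] w 0.0117
linear -0.0004 0.001 -0.0149 turn 0.0006 j [-0.02  0.42 -0.09  2.09  0.06  0.63 -1.96]
```

View pics/s7.png

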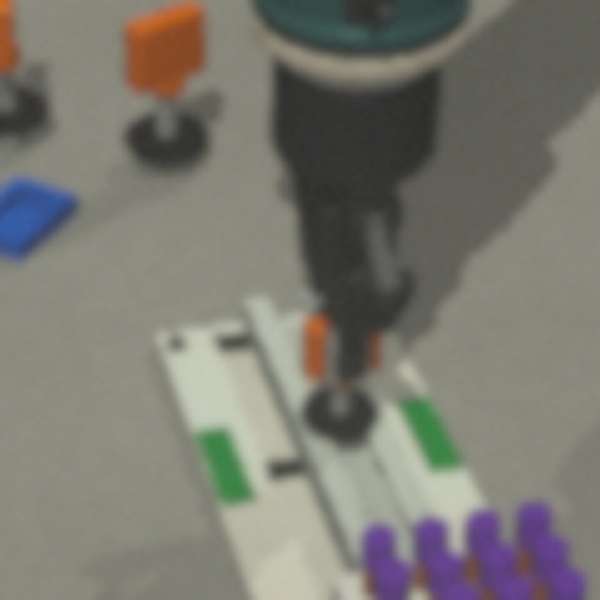

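```bash
python3 -m pendant '{"linear":[[0,0,-0.001],[0,0,-0.002],[0,0,-0.002]],"turn":[0,0,0],"claw":[-1,-1,-1]}' 50
python3 -m pendant '{"linear":[[0,0,-0.0005],[0,0,-0.001],[0,0,-0.001]],"turn":[0,0,0],"claw":[-1,-1,-1]}' 50
```

```text
clock: 14.12
eef_pos: [0.4817, 0.0156, 0.0714]
eef_rot: [-3.141, -0.002, -0.244]
force: [4.9, 3.3, 4.2]
gripper_width: 0.0112
clock: 14.5
eef_pos: [0.4815, 0.0156, 0.0721]
eef_rot: [-3.141, -0.002, -0.244]
force: [6.5, 5.0, -4.5]
gripper_width: 0.011
```

```bash
python3 -m pendant '{"linear":[[0,0,0.0003],[0.0005,-0.0005,0.0006],[0.0005,-0.0005,0.0006]],"turn":[0,0,0],"claw":[-1,-1,-1]}' 50
python3 -c "
from h import *
print(bot.sense()['ft_torque'])"
```

```text
clock: 14.88
eef_pos: [0.4817, 0.0157, 0.0715]
eef_rot: [-3.141, -0.001, -0.244]
force: [4.0, 2.0, 2.3]
gripper_width: 0.0109
[ 0.52630917 -1.23049294  0.01179223]
```

```bash
python3 -m pendant '{"linear":[[0.0006,-0.0004,0],[0.0008,-0.0006,0],[0.0008,-0.0006,0]],"turn":[0,0,0],"claw":[-1,-1,-1]}' 20
python3 -c "
from h import *
print(bot.sense()['ft_torque'])"
```

```text
clock: 15.25
eef_pos: [0.4819, 0.0158, 0.0713]
eef_rot: [3.141, 0.001, -0.244]
force: [0.0, 0.4, 4.3]
gripper_width: 0.0113
[-0.05318099 -0.21002816  0.05093518]
```

Unloaded sideways; now release.

```bash
python3 -m pendant '{"linear":[[0,0,0],[0,0,0],[0,0,0],[0,0,0],[0,0,0],[0,0,0]],"turn":[0,0,0,0,0,0],"claw":[-0.7,-0.6,-0.5,-0.3,0,0]}' 20
python3 -c "
from h import *
S=vision.read_camera('scene');save(S,'s8.png',(230,120,350,240),5)
delta([.4812,.0148],.0846,np.radians(-14.1))"
```

```text
clock: 16.0
eef_pos: [0.4822, 0.016, 0.0714]
eef_rot: [-3.142, 0.0, -0.244]
force: [-0.1, 0.0, -0.4]
gripper_width: 0.0427
t 16.05 pos [0.4822 0.016  0.0714] rot [-3.1416e+00  2.0000e-04 -2.4420e-01] F [ 0.06 -0.23  0.12] w 0.0426
linear -0.0007 0.0014 -0.0132 turn 0.0019 j [-0.02  0.42 -0.09  2.09  0.06  0.64 -1.96]
```

View pics/s8.png

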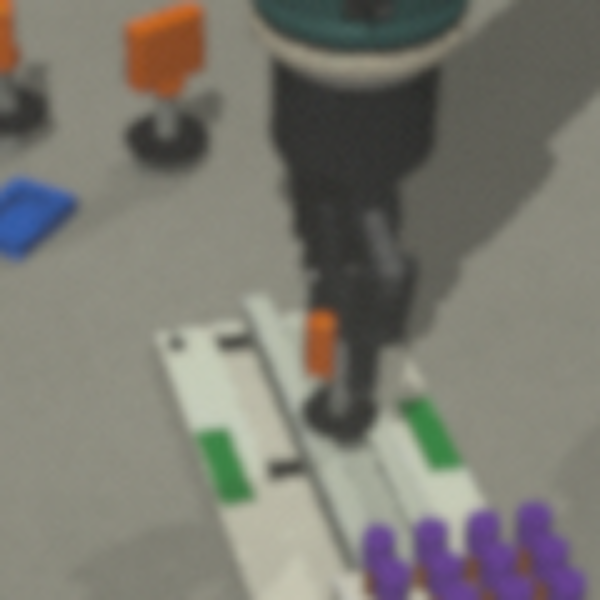

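Released and standing. Retract upward, then back away to see it.

```bash
python3 -m pendant '{"linear":[[0,0,-0.015],[0,0,-0.035],[0,0,-0.06],[0,0,-0.09],[0,0,-0.12],[-0.01,0.04,-0.15],[-0.03,0.09,-0.15],[-0.03,0.14,-0.15]],"turn":[0,0,0,0,0,0,0,0],"claw":[0,0,0,0,0,0,0,0]}' 20
python3 -m pendant '{"linear":[[0,0.05,0],[0,0.1,0],[0,0.15,0],[0,0.15,0]],"turn":[0,0,0,0],"claw":[0,0,0,0]}' 20
python3 - <<'E'
from h import *
S=vision.read_camera('scene');save(S,'s9.png',(230,120,350,240),5)
T=vision.read_camera('top');save(T,'t9.png',(200,180,360,300),5)
save(T,'t9f.png')
from scipy.optimize import minimize
hsv=cv2.cvtColor(T['img'],cv2.COLOR_RGB2HSV).astype(int)
m=((hsv[...,0]<16))&(hsv[...,1]>150);z=np.zeros_like(m);z[235:275,280:330]=1;m=(m&z).astype(float);print(m.sum())
c=lambda v:((sil(T,box(v[:2],v[2],.038,.012,.063,.095))-m)**2).sum()/m.sum()
for a in(-.4,-.25,-.1):
    r=minimize(c,[.482,.0155,a],method='Nelder-Mead',options=dict(initial_simplex=np.array([[.482,.0155,a],[.486,.0155,a],[.482,.019,a],[.482,.0155,a+.15]])));print(r.x,np.degrees(r.x[2]),r.fun)
E
```

```text
clock: 17.05
eef_pos: [0.4181, -0.1135, 0.2229]
eef_rot: [-3.141, -0.002, -0.243]
force: [1.5, -1.3, -0.7]
gripper_width: 0.0428
clock: 17.55
eef_pos: [0.3818, -0.2612, 0.2224]
eef_rot: [3.141, -0.001, -0.249]
force: [0.4, 0.6, -0.1]
gripper_width: 0.0428
116.0
[ 0.48174347  0.01597661 -0.25717305] -14.734930215180576 0.20729069721194762
[ 0.48189662  0.0159368  -0.25905463] -14.842736692161086 0.20756207824576753
[ 0.48161321  0.01596995 -0.25857838] -14.815449571268129 0.20720319770910392
```

View pics/s9.png

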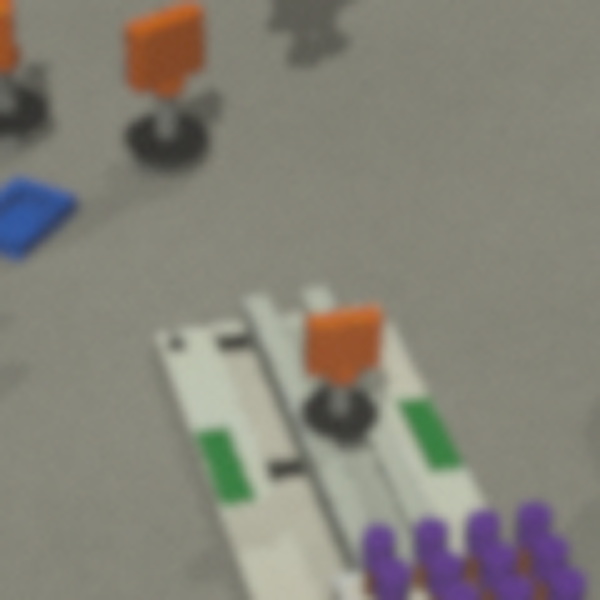

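View pics/t9.png

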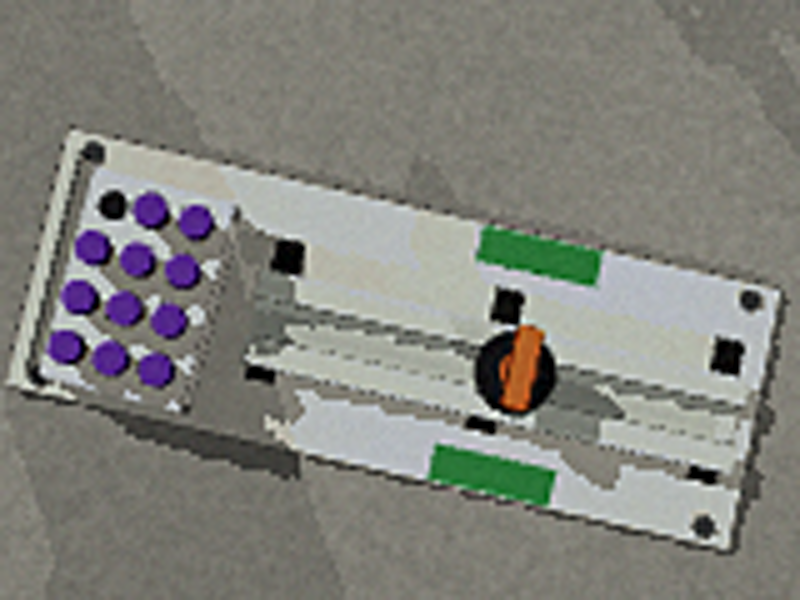

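View pics/t9f.png

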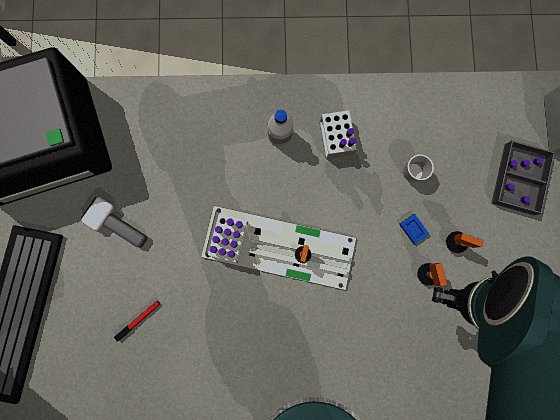

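```bash
python3 -c "
from h import *
delta([.48,.0],.2,0)
print(ticket.finish_job())"
```

```text
t 17.65 pos [ 0.383  -0.2582  0.2221] rot [-3.1413e+00 -5.0000e-04 -2.4490e-01] F [0.45 0.7  0.04] w 0.0429
linear 0.0315 -0.274 0.0221 turn -0.2449 j [ 0.39  0.14  0.15  2.03 -0.03  0.97 -1.26]
the job is handed in; nothing more can be done
None
```

The rack stop is locked in the slot at the green stretch, and the job was handed in at about 17.7 s. I lifted the smallest stop, the one in the blue block, and lined its head up with the slot, which the cameras showed about 5–6 mm to loader −x of the middle line. It went down into the slot with almost no side force. I pressed it to a depth of about 15 mm, gave it a quarter turn and let go.

**Forces:** The highest wrist readings I saw were about 14 N while closing the jaws on the parked stop and about 11 N (12 N with the stop's weight taken off) when pressing it into the rail. Before letting go, a light upward pull met resistance, so the head is caught under the lips. That pull also showed about 8 N of sideways load, which I eased to near zero before opening the jaws.

**Last pictures:** The stop is standing upright in the green stretch. Its grip measures −14.8° against about −14.1° for square across, which is within what the pictures can resolve. The tube rack and the other things look unmoved, and the gripper is well clear.

**Disagreements:**
- For the parked grip's angle, the scene camera gave about 49° and the top camera about 36°. I used the top camera's value, and the grasp held.
- After the pick, the empty block measured about 3 mm across the jaws from where I had gripped. That could be camera error or the stop shifting as the jaws closed.

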